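# Reset the tripped bench supply

## Task

The bench supply has tripped. Slide its yellow cover with a fingertip clear of the well with the green reset key (if it is not already), reach down the well and press the green key fully down for a full second, then let it come up and push the cover all the way back over the green key's well. Push and press only: grasp and lift nothing, do not press the red key, and leave the jar, the spool and the screwdriver where they are.

Things in the scene. Friction and masses are not known exactly. Their poses are not given: they have to be found in the camera images.
- supply_box: Grey bench supply fixed to the bench, 118 (x) x 230 (y) x 50 mm high. Origin at the centre of its underside, z up; x points to its back, y along its length. Its flat top has two round vertical wells, 46 mm across and 32 mm deep, centred at x = 0, y = +42.5 and y = -42.5 mm. One holds the green key, the other the red key; which is which changes.
- track_mid (a point): Centre of the box's flat top, 50 mm above the bench, between two fixed aluminium rails (12 mm wide, 210 mm long, 14.5 mm high) that run along the box's y with centre lines at x = +-50 mm, 88 mm clear between them. Four fixed steel pins, 7 mm thick and 11 mm high, stand at x = +-40, y = +-92.5 mm; between the pins the ends of the track are open for a fingertip (73 mm).
- cover (a joint): Travel in m of the yellow sliding cover: 0 = at its stop at the +y end of the box, centred over the +y well; 0.085 = at its stop at the -y end, centred over the -y well. It starts anywhere between. It slides with about 2 N of friction and stays where it is left.
- cover_mid (a point): Centre of the upper face of the yellow cover, 64 mm above the bench. The cover is a plain block 86 (x) x 92 (y) x 13.5 mm high that slides on the box's top between the rails, which stand level with it; it is too wide to pinch and is moved by pushing a fingertip against its upright end face, 46 mm from this point along the box's y.
- green_key_top (a point): Centre of the upper face of the green reset key, a round cap 37 mm across, 16 mm below the box's top when up (34 mm above the bench). It moves straight down.
- green_key (a joint): How far the green key is pressed, in m: 0 = up, 0.006 = fully down. Spring return: about 2 N starts it and 5 N holds it fully down.
- red_key_top (a point): Centre of the upper face of the red trip key, same size, height and spring as the green one, in the other well.
- red_key (a joint): How far the red key is pressed, in m: 0 = up, 0.006 = fully down. Leave it alone.
- parts_jar: Loose clear jar with grey lid, 57 mm across, 70 mm high, standing behind the box; origin at the centre of its underside. Leave it alone.
- solder_spool: Loose blue solder spool, 60 mm across, 44 mm high, standing behind the box; origin at the centre of its underside. Leave it alone.
- stub_screwdriver: Loose short screwdriver with orange handle, 112 mm long along its y, 25 mm high, lying in front of the box; origin at the centre of its underside. Leave it alone.

How it is judged:
By the outcome, as a careful person would: the job done as asked, in the order asked, and still so for the second after the job is handed in, with the robot touching nothing.
It also fails if it takes over 51 s, if anything falls off the work surface, if the arm or the gripper's body presses on something with over 40 N, if the wrist force passes 120 N, or if a joint passes its speed limit or range.

## Robot

A 6-joint arm with a two-finger parallel gripper is mounted at the origin on a cart in front of the work surface, level with it; the furniture and walls round the work are solid. World frame = base frame: x ahead of the robot, y to its left, z up, the work surface at z = 0. Lengths are in mm, angles in degrees, forces in N, time in s.
With the tool pointing down it reaches from about 400 to 825 mm from the base axis. Payload 7 kg.
Tool frame: the origin (TCP) lies at the very end of the fingers, on their centre line; the grasp point (between the pads) lies bot.hold_point_z behind it (bot.hold_point_z is the distance from the TCP to the grasp point, in mm); z points along the fingers, y is the line along which they close (so a half turn about z gives the same grasp; the last joint's range is limited). The gripper opens to 88 mm and grips with 3 to 60 N. Pads are 19 mm wide; open, the fingers measure 130 mm over their backs; the gripper's body (78 mm by 193 mm) begins 47 mm behind the grasp point.
Start: joints at [-54.081, 20.546, 0.682, 0, -70.136, -16.507], TCP at [224.313, -636.615, 226.561] pointing down, gripper open.
Joint ranges: [-176.03, 176.03], [-82.01, 121.73], [-58.28, 71.71], [-173.87, 95.51], [-174.79, -0.11], [-173.66, 173.66]. Speed limits (degrees/s): [136.94, 136.94, 172.46, 180, 180, 180].

## Interface

Orientations are given as a 3x3 rotation matrix whose columns are the frame's x, y, z axes.
In Python, from cell import bot, optics gives the robot as it stands (bot), with the cameras (optics).
- The arm moves only by the tool shift_gripper, called after "Request:" by a JSON object that holds its "method" and its "body". Schema: {"type":"object","properties":{"steps":{"type":"object","properties":{"segments":{"type":"array","items":{"type":"array","items":{"type":"number"},"minItems":4,"maxItems":4},"minItems":1,"maxItems":10}},"additionalProperties":false,"required":["segments"]},"jaw":{"type":"number"},"grip_n":{"type":"number"},"only":{"type":"string"},"quiet":{"type":"boolean"},"lines":{"type":"string"}},"required":["steps"],"additionalProperties":false}. steps is an object whose key "segments" holds a list of rows, 1 to 10 of them, each of 4 numbers: dx, dy, dz in a scale on which 1.0 is 400 mm, then a turn about the tool's z in fractions of the full range, 1 being 180 degrees; each row is the pose to reach, as a shift and turn from the pose commanded when the call began, along the tool's axes at that moment; what a row does not reach only later rows make up. A row lasts 1/12 s, in which the tool goes at most 41.7 mm and 7.16 degrees, less where a joint would pass 70% of its speed; a pose out of reach is approached as far as the arm can. jaw is the finger opening in mm, set as the call begins (left out keeps the last). The fingers move at their own pace and stop on an object; grip_n is the grip in N (left out, the last holds). Time passes only in rows, so rows that do not move let the fingers close. The tool returns the time, the measured TCP pose, the force, the opening and the grip force at its end. only (a regular expression) keeps the lines of the reply that match it, lines (a string "A,B") keeps lines A to B, and quiet returns only ok. A shift or turn number past 1, either way, is cut back to 1. Input that does not fit is refused with a message, and nothing moves.
- bot.read_state(): the state, without advancing time (a new reading comes with each control period).
- optics.get_image(name): name is "scene" or "top" or "wrist"; returns the picture (480x640x3 uint8, blue, green, red); there is no depth.
- optics.calibration(name): a dict with "fx", "fy", "cx", "cy" (pixels), "R" (3x3) and "t" (3): a world point X has camera coordinates R X + t. Camera axes: x right, y down, z forward; pixel columns grow to the right and rows downward; lengths in mm; the calibration is good to about 2 mm. A picture is of the moment at which its call begins: read the wrist's pose just before it. calibration takes no time and is no camera call; for the wrist camera it gives the pose at the moment of the call.
- bot.job_done(): hands the job in; it is judged then, once.
The state is a dict: "time_s": time; "joint_pos": joint angles; "dq": joint speeds; "effort": joint torques, N m; "tcp_pos": TCP position; "ee_rot": TCP orientation; "contact_force": force on the tool from outside, world axes, zero at the start; "moment": the same for the moment, N m; "gripper_width": finger opening in mm; "grip_force": force on a finger pad.
Only numpy, scipy, OpenCV 4.12 (cv2) and the standard library are available. Lean on these libraries where they do the work, as an engineer would, in place of code of your own. Each camera call takes 0.05 s, during which the arm holds its last target. There are 200 camera calls.

## Working session

There is one attempt and no reset: what is moved stays moved. The work goes in short steps, Python scripts to look and compute and a tool call to move; the robot and the scene stay as the last step left them, time stands still between calls to the robot, and variables do not carry over. Pictures are saved under pics/ and viewed, at most 10 in all, crops included, and the job is handed in when it is done.

```bash
ls; mkdir -p pics; python3 - <<'E'
from cell import bot, optics
import cv2
for n in("scene","top"):
    cv2.imwrite(f"pics/{n}0.png",optics.get_image(n)); c=optics.calibration(n); print(n,c)
s=bot.read_state();print(s["time_s"],s["tcp_pos"],s["ee_rot"],s["contact_force"],bot.hold_point_z)
E
```

```text
cell.py
pics
scene {'fx': 533.3672129084881, 'fy': 533.3672129084881, 'cx': 316.93267514911906, 'cy': 246.47473362059378, 'R': array([[-0.88354607, -0.46803042,  0.01714254],
       [-0.3218463 ,  0.58017574, -0.74820523],
       [ 0.34023713, -0.66659106, -0.66324585]]), 't': array([576.28290364, 160.94785496, 795.50865653])}
top {'fx': 557.4161617550308, 'fy': 557.4161617550308, 'cx': 309.18324275086326, 'cy': 235.22819127159588, 'R': array([[-0.05905459, -0.99824128,  0.0051864 ],
       [-0.97566477,  0.05661842, -0.21183158],
       [ 0.21116538, -0.01756981, -0.97729242]]), 't': array([160.76109344, 574.78135964, 813.14196028])}
0.1 [ 224.15810141 -636.2279087   225.71883104] [[-9.43198770e-01 -3.32228343e-01 -6.38280698e-04]
 [-3.32228921e-01  9.43197816e-01  1.35066437e-03]
 [ 1.53295974e-04  1.48600028e-03 -9.99998884e-01]] [ 1.15355812  0.69982093 -0.37247433] 18.8
```

View pics/top0.png

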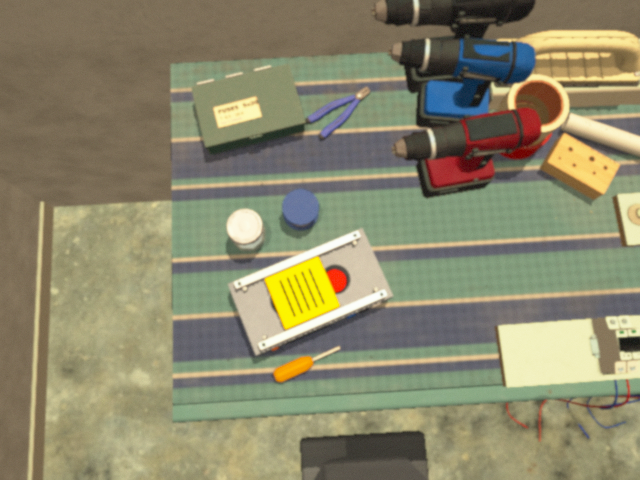

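View pics/scene0.png

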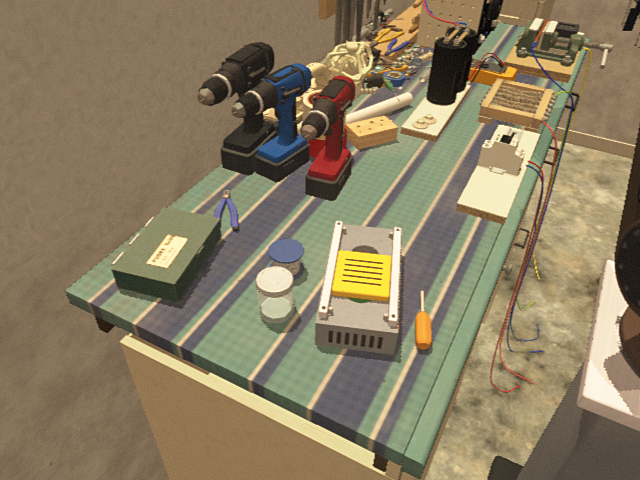

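The red well shows at (336,279) on the top view's right, the −y side. The green well is partly hidden under the cover's left edge at about (272,300). I'll enlarge that area.

```bash
python3 - <<'E'
import cv2
i=cv2.imread("pics/top0.png")[220:365,215:405]
cv2.imwrite("pics/c1.png",cv2.resize(i,None,fx=4,fy=4,interpolation=cv2.INTER_CUBIC))
E
```

```text
(no output)
```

View pics/c1.png

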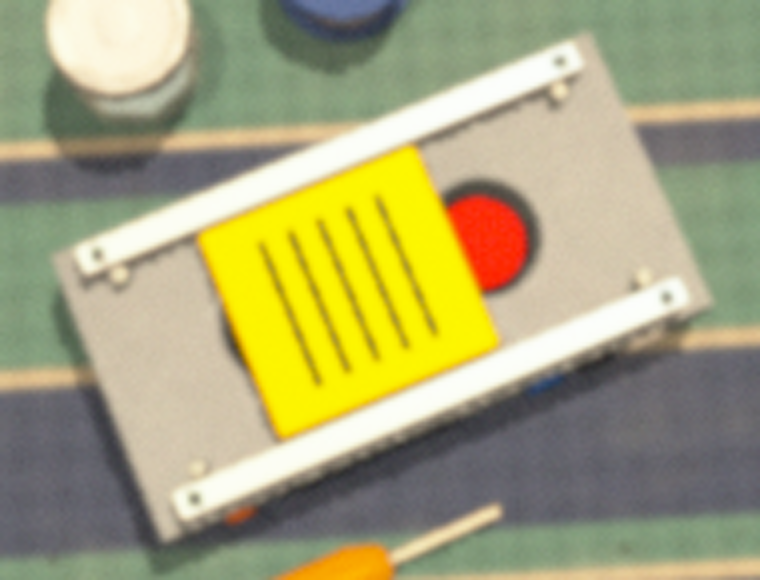

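The cover sits mid-track, with corners at crop pixels (197,236), (415,145), (498,342) and (280,438). It hides the left (+y, green) well almost entirely and laps over the red one. I'll fit the box pose to these points.

```bash
cat > h.py <<'E'
import numpy as np, cv2
from scipy.optimize import least_squares
from cell import bot, optics
def proj(c,X):
    p=np.asarray(X)@c["R"].T+c["t"]; return np.c_[c["fx"]*p[:,0]/p[:,2]+c["cx"],c["fy"]*p[:,1]/p[:,2]+c["cy"]]
def world(b,X):
    X=np.asarray(X,float); a=b[2]; R=np.array([[np.cos(a),-np.sin(a),0],[np.sin(a),np.cos(a),0],[0,0,1]])
    return X@R.T+[b[0],b[1],0]
def tool(P):  # world point(s) -> shift in tool axes from current measured TCP
    s=bot.read_state(); return (np.atleast_2d(P)-s["tcp_pos"])@s["ee_rot"]
E
python3 - <<'E'
from h import *
c=optics.calibration("top")
px=lambda L:(np.array(L,float)+.5)/4-.5+[215,220]
box=[[59,115,50],[59,-115,50],[-59,-115,50],[-59,115,50]]
rail=[[56,105,64.5],[56,-105,64.5],[-56,-105,64.5],[-56,105,64.5]]
O=px([(52,255),(588,32),(712,303),(163,543),(76,253),(573,40),(690,303),(183,522)])
C=px([(197,236),(415,145),(498,342),(280,438)])
cov=lambda y:[[43,y+46,63.5],[43,y-46,63.5],[-43,y-46,63.5],[-43,y+46,63.5]]
f=lambda p:np.r_[proj(c,world(p,box+rail))-O,proj(c,world(p,cov(p[3])))-C].ravel()
r=least_squares(f,[450,150,.4,0]);p=r.x
print(p,np.degrees(p[2]),"travel",42.5-p[3]);print(r.fun.reshape(-1,2).round(1))
s=bot.read_state();print("gripper y-axis yaw",np.degrees(np.arctan2(s["ee_rot"][1,1],s["ee_rot"][0,1])))
for n in([0,42.5,34],[0,-42.5,34],[0,p[3],64]):print(n,world(p,[n]))
for y in(80,-80,100):print(y,world(p,[[0,y,80]]),tool(world(p,[[0,y,120]])))
# jar lid / spool approx
def back(u,v,z):
    d=c["R"].T@np.array([(u-c["cx"])/c["fx"],(v-c["cy"])/c["fy"],1]);o=-c["R"].T@c["t"];return o+d*(z-o[2])/d[2]
print("jar",back(245,226,70),"spool",back(301,207,44))
E
```

```text
[4.99108262e+02 1.30527772e+02 3.44579904e-01 1.39706800e+01] 19.742974212610626 travel 28.529320020005194
[[-0.4  0.4]
 [ 0.1 -0.2]
 [ 0.3  0.1]
 [ 0.2 -0.4]
 [-0.9 -1.1]
 [-0.3 -0.1]
 [ 0.5 -0.1]
 [-0.2  0.2]
 [-0.7 -0.4]
 [-0.2 -0.8]
 [ 1.4  1.1]
 [ 0.1  1.2]]
gripper y-axis yaw 109.40410506281404
[0, 42.5, 34] [[484.75170621 170.52951373  34.        ]]
[0, -42.5, 34] [[513.46481718  90.52603094  34.        ]]
[0, np.float64(13.970679979994808), 64] [[494.38894776 143.67722005  64.        ]]
80 [[472.08415725 205.82516791  80.        ]] [[-513.61414231  711.6974617   106.69779775]]
-80 [[526.13236614  55.23037677  80.        ]] [[-514.56040152  551.70043674  106.4598968 ]]
100 [[465.32813114 224.6495168   80.        ]] [[-513.49585991  731.69708983  106.72753537]]
jar [601.75493365 225.91090173  70.        ] spool [634.3162751  137.00822443  44.        ]
```

```bash
cat >> h.py <<'E'
B=np.array([499.108,130.528,.34458])
def go(*L): # box-frame points
    s=bot.read_state(); print(round(s["time_s"],2),"tcp",s["tcp_pos"].round(1),"w",round(s["gripper_width"],1),"F",s["contact_force"].round(1)); print(tool(world(B,L)).round(1))
E
python3 - <<'E'
from h import *
s=bot.read_state(); print(tool([[450,-250,226]]).round(1)); go([0,135,226],[0,135,120])
print(optics.calibration("wrist")["t"])
E
```

```text
[[-3.413e+02  2.893e+02  1.000e-01]]
0.1 tcp [ 224.2 -636.2  225.7] w 87.4 F [ 1.2  0.7 -0.4]
[[-513.3  766.9    0.8]
 [-513.3  766.7  106.8]]
[674.23661126 -36.49950858 391.76452083]
```

The manual's scale: shifts go in shares of 400 mm and turns go in shares of 180 degrees. Converting my numbers, -309 mm / 400 = -0.7725, -278 mm / 400 = -0.695.

Request:
{"method": "shift_gripper", "body": {"steps": {"segments": [[-0.075, 0.0625, 0, 0], [-0.1525, 0.1275, 0, 0], [-0.23, 0.195, 0, 0], [-0.3075, 0.26, 0, 0], [-0.385, 0.325, 0, 0], [-0.4625, 0.3925, 0, 0], [-0.54, 0.4575, 0, 0], [-0.6175, 0.5225, 0, 0], [-0.695, 0.5875, 0, 0], [-0.7725, 0.655, 0, 0]]}, "jaw": 88}}

```text
time_s: 0.93
tcp_pos: [429.1, -284.9, 226.5]
ee_rot: [[-0.943, -0.332, -0.0], [-0.332, 0.943, 0.0], [-0.0, 0.0, -1.0]]
contact_force: [1.1, -0.2, -0.1]
gripper_width: 87.7
grip_force: 0.0
```

```bash
python3 - <<'E'
from h import *
go([0,135,226],[0,135,120])
E
```

```text
0.93 tcp [ 429.1 -284.9  226.5] w 87.7 F [ 1.1 -0.2 -0.1]
[[-203.3  503.6    0.6]
 [-203.3  503.6  106.6]]
```

Request:
{"method": "shift_gripper", "body": {"steps": {"segments": [[-0.0375, 0.0925, 0, 0], [-0.075, 0.185, 0, 0], [-0.1125, 0.2775, 0, 0], [-0.15, 0.37, 0, 0], [-0.1875, 0.4625, 0, 0], [-0.225, 0.555, 0, 0], [-0.2625, 0.6475, 0, 0], [-0.3, 0.74, 0, 0], [-0.3375, 0.8325, 0, 0], [-0.375, 0.925, 0, 0]]}}}

```text
time_s: 1.77
tcp_pos: [446.5, 114.0, 226.7]
ee_rot: [[-0.943, -0.333, 0.0], [-0.333, 0.943, 0.0], [-0.0, 0.0, -1.0]]
contact_force: [0.4, 0.1, -0.4]
gripper_width: 87.6
grip_force: 0.0
```

Request:
{"method": "shift_gripper", "body": {"steps": {"segments": [[-0.0325, 0.085, 0, 0], [-0.065, 0.1675, 0, 0], [-0.1, 0.25, 0, 0], [-0.1325, 0.335, 0, 0], [-0.1325, 0.335, 0.05, 0], [-0.1325, 0.335, 0.125, 0], [-0.1325, 0.335, 0.2, 0], [-0.1325, 0.335, 0.265, 0], [-0.1325, 0.335, 0.265, 0], [-0.1325, 0.335, 0.265, 0]]}}}

```text
time_s: 2.6
tcp_pos: [452.1, 255.3, 119.8]
ee_rot: [[-0.943, -0.333, -0.002], [-0.333, 0.943, -0.003], [0.003, -0.002, -1.0]]
contact_force: [0.3, 0.0, 0.7]
gripper_width: 87.7
grip_force: 0.0
```

```bash
python3 - <<'E'
from h import *
cv2.imwrite("pics/w1.png",optics.get_image("wrist"))
go([0,135,120],[0,135,56])
c=optics.calibration("wrist");print(proj(c,world(B,[[0,60,63.5],[43,60,63.5],[-43,60,63.5],[40,92.5,61],[-40,92.5,61],[56,105,64.5],[-56,105,64.5]])).round())
E
```

```text
2.65 tcp [453.1 256.2 121.4] w 87.8 F [0.2 0.1 1. ]
[[-0.9  1.2  1.4]
 [-0.9  1.2 65.4]]
[[180. 255.]
 [187. 325.]
 [172. 177.]
 [243. 318.]
 [235. 182.]
 [265. 346.]
 [257. 151.]]
```

View pics/w1.png

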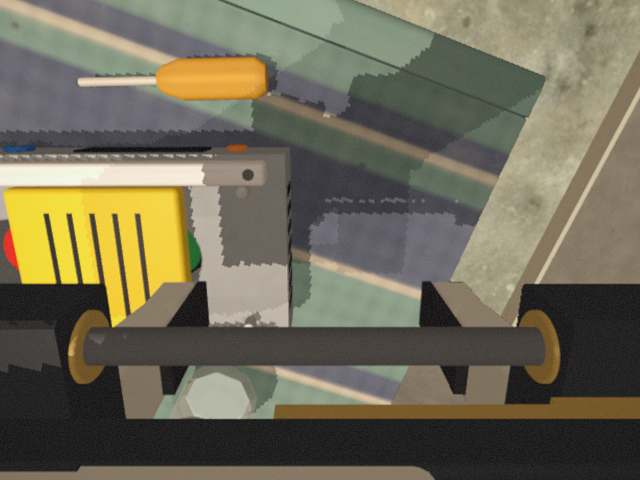

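The wrist view confirms green peeking out on the +y side at (193,250) and red at (10,245). The front rail end is near (266,175) and its pin near (242,192), about 5 mm from my prediction. I'll take a settled, enlarged view to refine the pose.

```bash
python3 - <<'E'
from h import *
c=optics.calibration("wrist");i=optics.get_image("wrist");np.savez("w2.npz",**c)
cv2.imwrite("pics/w2.png",cv2.resize(i[130:330,0:310],None,fx=2.5,fy=2.5,interpolation=cv2.INTER_CUBIC))
go([0,135,56]); s=bot.read_state()
T=s["tcp_pos"];R=s["ee_rot"]
print("tips",proj(c,[T+R@np.array(q) for q in([0,-44,0],[0,-65,0],[-9.5,-65,0],[9.5,-65,0],[0,44,0])]).round())
print(proj(c,world(B,[[-56,105,64.5],[-59,115,50],[-40,92.5,61]])).round(1))
E
```

```text
2.7 tcp [453.5 256.6 122.1] w 87.5 F [0.2 2.6 0.1]
[[-0.2  0.9 66.1]]
tips [[209. 300.]
 [158. 300.]
 [160. 320.]
 [156. 278.]
 [421. 300.]]
[[256.9 151.5]
 [278.6 143.4]
 [235.4 181.7]]
```

View pics/w2.png

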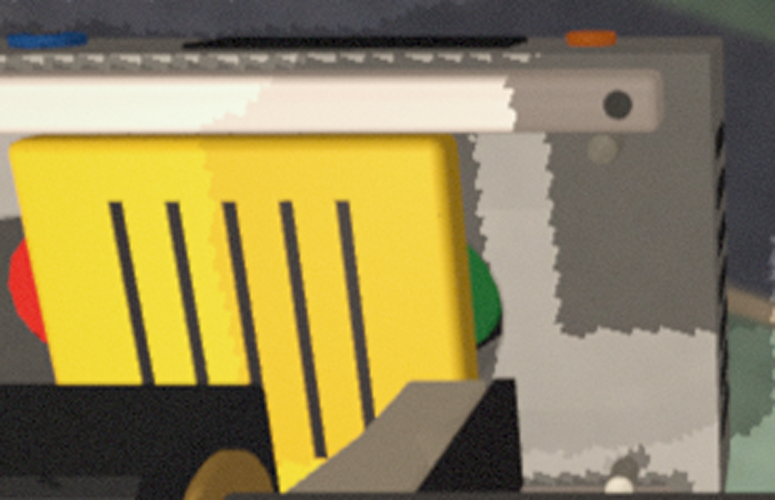

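The box sits about 3 mm further along +y and 2 mm further along +x than I fitted, measured relative to the visible fingertip at (206,282). I'm correcting the pose and descending beside the cover's +y face.

```bash
python3 - <<'E'
import re
t=open("h.py").read(); t=t.replace("B=np.array([499.108,130.528,.34458])","B=np.array([499.108,130.528,.34458]); B=np.r_[world(B,[[2,3,0]])[0][:2],B[2]]"); open("h.py","w").write(t)
from h import *
print(B);go([0,137,56],[0,68.5,56])
E
```

```text
[4.99977031e+02 1.34027255e+02 3.44580000e-01]
2.7 tcp [453.5 256.6 122.1] w 87.5 F [0.2 2.6 0.1]
[[ -2.2   5.9  66.1]
 [ -2.6 -62.6  66.1]]
```

Scaled: 64 mm / 400 = 0.16, 58 mm / 400 = 0.145.

Request:
{"method": "shift_gripper", "body": {"steps": {"segments": [[-0.005, 0.015, 0.0625, 0], [-0.005, 0.015, 0.1125, 0], [-0.005, 0.015, 0.145, 0], [-0.005, 0.015, 0.16, 0], [-0.005, 0.015, 0.16, 0], [-0.005, 0.015, 0.16, 0], [-0.005, 0.015, 0.16, 0]]}}}

```text
time_s: 3.28
tcp_pos: [453.4, 263.1, 58.1]
ee_rot: [[-0.943, -0.333, 0.002], [-0.333, 0.943, 0.002], [-0.002, 0.001, -1.0]]
contact_force: [-0.3, -0.0, -0.5]
gripper_width: 87.7
grip_force: 0.0
```

```bash
python3 - <<'E'
from h import *
go([0,137,56],[0,68.5,56])
E
```

```text
3.28 tcp [453.4 263.1  58.1] w 87.7 F [-0.3 -0.  -0.5]
[[ -0.3  -0.3   2.1]
 [ -0.6 -68.8   2. ]]
```

Scaled: -54 mm / 400 = -0.135, -48 mm / 400 = -0.12.

Request:
{"method": "shift_gripper", "body": {"steps": {"segments": [[0, -0.01, 0.0025, 0], [0, -0.02, 0.0025, 0], [0, -0.03, 0.0025, 0], [0, -0.045, 0.0025, 0], [0, -0.06, 0.0025, 0], [0, -0.075, 0.0025, 0], [0, -0.09, 0.0025, 0], [0, -0.105, 0.0025, 0], [0, -0.12, 0.0025, 0], [0, -0.135, 0.0025, 0]]}}}

```text
time_s: 4.12
tcp_pos: [470.9, 211.0, 55.7]
ee_rot: [[-0.943, -0.332, 0.0], [-0.332, 0.943, 0.0], [-0.001, 0.0, -1.0]]
contact_force: [-0.8, 2.7, 0.9]
gripper_width: 87.8
grip_force: 1.1
```

Request:
{"method": "shift_gripper", "body": {"steps": {"segments": [[0, -0.005, 0, 0], [0, -0.0125, 0, 0], [0, -0.02, 0, 0], [0, -0.025, 0, 0], [0, -0.03, 0, 0]]}}}

```text
time_s: 4.53
tcp_pos: [474.6, 200.1, 55.6]
ee_rot: [[-0.943, -0.332, 0.0], [-0.332, 0.943, 0.0], [-0.0, 0.0, -1.0]]
contact_force: [0.9, 2.6, 0.8]
gripper_width: 87.7
grip_force: 1.0
```

```bash
python3 - <<'E'
from h import *
go([0,68.5,56])
E
```

```text
4.53 tcp [474.6 200.1  55.6] w 87.7 F [0.9 2.6 0.8]
[[-1.5 -2.2 -0.4]]
```

Contact shows about 2.5 N of sliding friction. I'll continue gently to the stop.

Scaled: -4 mm / 400 = -0.01, -3 mm / 400 = -0.0075.

Request:
{"method": "shift_gripper", "body": {"steps": {"segments": [[0, -0.0025, 0, 0], [0, -0.005, 0, 0], [0, -0.0075, 0, 0], [0, -0.01, 0, 0], [0, -0.01, 0, 0]]}}}

```text
time_s: 4.95
tcp_pos: [475.8, 196.2, 55.5]
ee_rot: [[-0.943, -0.332, -0.0], [-0.332, 0.943, -0.0], [0.0, -0.0, -1.0]]
contact_force: [0.4, 1.3, 0.6]
gripper_width: 87.9
grip_force: 0.8
```

Request:
{"method": "shift_gripper", "body": {"steps": {"segments": [[0, -0.0025, 0, 0], [0, -0.005, 0, 0], [0, -0.0075, 0, 0], [0, -0.0075, 0, 0]]}}}

```text
time_s: 5.28
tcp_pos: [476.7, 193.3, 55.5]
ee_rot: [[-0.943, -0.332, -0.0], [-0.332, 0.943, -0.0], [0.0, -0.0, -1.0]]
contact_force: [1.2, 1.5, 1.0]
gripper_width: 87.7
grip_force: 0.7
```

```bash
python3 - <<'E'
from h import *
go([0,68.5,56])
E
```

```text
5.28 tcp [476.7 193.3  55.5] w 87.7 F [1.2 1.5 1. ]
[[-1.8  4.9 -0.5]]
```

Scaled: -3 mm / 400 = -0.0075, -2 mm / 400 = -0.005.

Request:
{"method": "shift_gripper", "body": {"steps": {"segments": [[0, -0.0025, 0, 0], [0, -0.005, 0, 0], [0, -0.0075, 0, 0], [0, -0.0075, 0, 0]]}}}

```text
time_s: 5.62
tcp_pos: [477.4, 192.0, 55.6]
ee_rot: [[-0.943, -0.332, -0.0], [-0.332, 0.943, 0.002], [-0.001, 0.002, -1.0]]
contact_force: [-6.0, 11.6, 1.9]
gripper_width: 87.3
grip_force: 5.9
```

Request:
{"method": "shift_gripper", "body": {"steps": {"segments": [[0, -0.0025, 0, 0], [0, -0.005, 0, 0], [0, -0.0075, 0, 0], [0, -0.0075, 0, 0]]}}}

```text
time_s: 5.95
tcp_pos: [477.7, 191.7, 55.8]
ee_rot: [[-0.944, -0.331, -0.0], [-0.331, 0.944, 0.006], [-0.002, 0.006, -1.0]]
contact_force: [-17.1, 23.2, 5.8]
gripper_width: 87.5
grip_force: 14.0
```

```bash
python3 - <<'E'
from h import *
cv2.imwrite("pics/t2.png",cv2.resize(optics.get_image("top")[220:365,215:405],None,fx=4,fy=4,interpolation=cv2.INTER_CUBIC))
i=optics.get_image("wrist");cv2.imwrite("pics/w3.png",i)
go([0,68.5,56])
E
```

```text
6.05 tcp [477.7 191.7  55.8] w 87.3 F [-17.1  23.3   4.1]
[[-1.4  6.7 -0.1]]
```

View pics/w3.png

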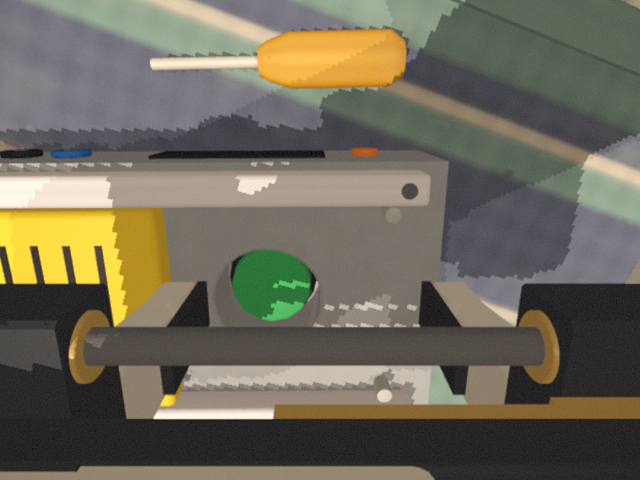

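The cover is at its stop (about 29 N at the fingertip) and the green well is fully open. Its rim spans columns ~217–320 and the key spans 232–313. The cover edge is near column 168 and the fingertip spans columns 163–207 at row 282. I'll compare projections to get the finger-to-well shift.

```bash
python3 - <<'E'
from h import *
c=optics.calibration("wrist");s=bot.read_state();T=s["tcp_pos"];R=s["ee_rot"]
print("tip in/out",proj(c,[T+R@np.array(q) for q in([9.5,-44,0],[9.5,-62,0],[9.5,-65,0],[0,-54,0])]).round())
a=np.linspace(0,2*np.pi,60)
for nm,r,z in(("rim",23,50),("key",18.5,34)):
    p=proj(c,world(B,np.c_[r*np.cos(a),42.5+r*np.sin(a),0*a+z]));print(nm,p.min(0).round(),p.max(0).round())
print(proj(c,world(B,[[-43,3.5,63.5],[-43,3.5,50],[-56,105,64.5],[-40,92.5,61],[40,92.5,61]])).round())
E
```

```text
tip in/out [[206. 276.]
 [163. 276.]
 [155. 276.]
 [184. 298.]]
rim [215. 245.] [322. 343.]
key [233. 243.] [312. 317.]
[[156. 205.]
 [168. 198.]
 [433. 168.]
 [394. 210.]
 [385. 390.]]
```

Scaled: 37 mm / 400 = 0.0925, 32 mm / 400 = 0.08.

Request:
{"method": "shift_gripper", "body": {"steps": {"segments": [[0, 0.015, -0.005, 0], [0, 0.035, -0.02, 0], [0, 0.06, -0.03, 0], [0, 0.08, -0.03, 0], [0, 0.0925, -0.03, 0], [0, 0.0925, -0.03, 0], [0, 0.0925, -0.03, 0]]}}}

```text
time_s: 6.63
tcp_pos: [466.2, 222.7, 67.3]
ee_rot: [[-0.943, -0.333, -0.0], [-0.333, 0.943, -0.0], [0.001, -0.0, -1.0]]
contact_force: [-0.4, -1.1, -0.6]
gripper_width: 87.8
grip_force: 0.0
```

```bash
python3 - <<'E'
from h import *
go([0,95,50],[0,95,27])
E
```

```text
6.63 tcp [466.2 222.7  67.3] w 87.8 F [-0.4 -1.1 -0.6]
[[-1.9  0.1 17.3]
 [-1.9  0.2 40.3]]
```

Scaled: 39 mm / 400 = 0.0975, 37 mm / 400 = 0.0925.

Request:
{"method": "shift_gripper", "body": {"steps": {"segments": [[-0.005, 0, 0.015, 0], [-0.005, 0, 0.035, 0], [-0.005, 0, 0.055, 0], [-0.005, 0, 0.075, 0], [-0.005, 0, 0.0825, 0], [-0.005, 0, 0.0875, 0], [-0.005, 0, 0.0925, 0], [-0.005, 0, 0.0975, 0], [-0.005, 0, 0.0975, 0]]}}}

```text
time_s: 7.38
tcp_pos: [467.8, 222.6, 28.4]
ee_rot: [[-0.943, -0.332, -0.001], [-0.332, 0.943, -0.001], [0.001, -0.001, -1.0]]
contact_force: [-3.1, -2.7, 5.0]
gripper_width: 87.6
grip_force: 2.3
```

Scaled: 3 mm / 400 = 0.0075, 2 mm / 400 = 0.005.

Request:
{"method": "shift_gripper", "body": {"steps": {"segments": [[0, 0, 0.0025, 0], [0, 0, 0.005, 0], [0, 0, 0.0075, 0], [0, 0, 0.0075, 0]]}}}

```text
time_s: 7.72
tcp_pos: [468.1, 222.8, 27.7]
ee_rot: [[-0.943, -0.333, -0.0], [-0.333, 0.943, -0.001], [0.0, -0.001, -1.0]]
contact_force: [-10.1, -4.0, 28.2]
gripper_width: 88.0
grip_force: 14.4
```

The key is bottomed at z ≈ 27.7 with 28 N on it. I'll hold for 1.5 s.

Request:
{"method": "shift_gripper", "body": {"steps": {"segments": [[0, 0, 0, 0], [0, 0, 0, 0], [0, 0, 0, 0], [0, 0, 0, 0], [0, 0, 0, 0], [0, 0, 0, 0], [0, 0, 0, 0], [0, 0, 0, 0], [0, 0, 0, 0], [0, 0, 0, 0]]}}}

```text
time_s: 8.55
tcp_pos: [468.1, 222.8, 27.7]
ee_rot: [[-0.943, -0.333, 0.0], [-0.333, 0.943, -0.001], [0.0, -0.001, -1.0]]
contact_force: [-10.3, -4.6, 29.0]
gripper_width: 87.4
grip_force: 14.3
```

Request:
{"method": "shift_gripper", "body": {"steps": {"segments": [[0, 0, 0, 0], [0, 0, 0, 0], [0, 0, 0, 0], [0, 0, 0, 0], [0, 0, 0, 0], [0, 0, 0, 0], [0, 0, 0, 0], [0, 0, 0, 0]]}}}

```text
time_s: 9.22
tcp_pos: [468.1, 222.8, 27.7]
ee_rot: [[-0.943, -0.333, 0.0], [-0.333, 0.943, -0.001], [0.0, -0.001, -1.0]]
contact_force: [-11.0, -4.4, 29.5]
gripper_width: 87.7
grip_force: 14.3
```

Request:
{"method": "shift_gripper", "body": {"steps": {"segments": [[0, 0, -0.01, 0], [0, 0, -0.025, 0], [0, 0, -0.0625, 0], [0, 0, -0.125, 0], [0, 0, -0.2, 0], [0, 0, -0.2, 0], [0, 0, -0.2, 0]]}}}

```text
time_s: 9.8
tcp_pos: [469.7, 224.9, 107.7]
ee_rot: [[-0.943, -0.333, 0.004], [-0.333, 0.943, 0.004], [-0.005, 0.002, -1.0]]
contact_force: [-0.8, 0.1, -0.1]
gripper_width: 87.7
grip_force: 0.0
```

```bash
python3 - <<'E'
from h import *
go([0,-165,107],[0,-165,56])
E
```

```text
9.8 tcp [469.7 224.9 107.7] w 87.7 F [-0.8  0.1 -0.1]
[[   0.8 -260.7    0. ]
 [   1.  -260.8   51. ]]
```

Scaled: -261 mm / 400 = -0.6525, -100 mm / 400 = -0.25.

Request:
{"method": "shift_gripper", "body": {"steps": {"segments": [[0, -0.075, 0, 0], [0, -0.1625, 0, 0], [0, -0.25, 0, 0], [0, -0.3375, 0, 0], [0, -0.425, 0, 0], [0, -0.5125, 0, 0], [0, -0.6, 0, 0], [0, -0.6525, 0, 0], [0, -0.6525, 0, 0], [0, -0.6525, 0, 0]]}}}

```text
time_s: 10.63
tcp_pos: [554.9, -24.0, 104.4]
ee_rot: [[-0.944, -0.33, -0.001], [-0.33, 0.944, -0.0], [0.001, 0.0, -1.0]]
contact_force: [0.2, 0.5, -1.2]
gripper_width: 87.8
grip_force: 0.0
```

```bash
python3 - <<'E'
from h import *
cv2.imwrite("pics/w4.png",optics.get_image("wrist"))
go([0,-165,56])
E
```

```text
10.68 tcp [554.7 -23.2 104.6] w 87.4 F [ 0.3  0.2 -0.3]
[[-1.6  1.5 48.6]]
```

View pics/w4.png

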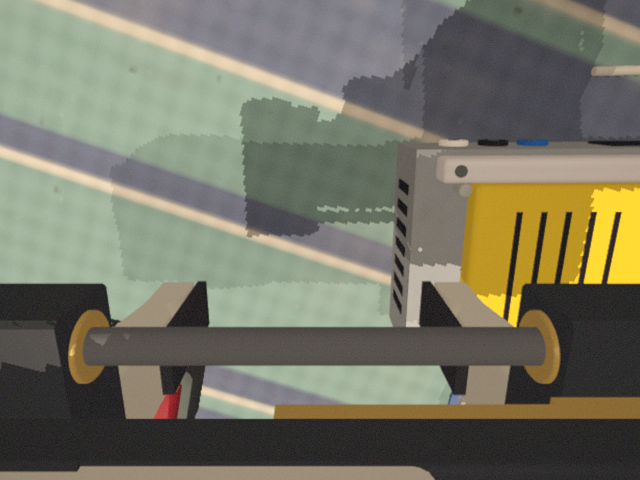

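The cover's −y end face is at column ~465, which leaves roughly 13 mm to the fingertip once lowered. Part of a red drill shows at (170,400), so I'll check the gripper's clearance to it before descending.

```bash
python3 - <<'E'
from h import *
c=optics.calibration("top")
def back(u,v,z):
    d=c["R"].T@np.array([(u-c["cx"])/c["fx"],(v-c["cy"])/c["fy"],1]);o=-c["R"].T@c["t"];return (o+d*(z-o[2])/d[2]).round()
for z in(40,130,180):print(z,back(400,158,z),back(450,162,z),back(490,183,z))
print(world(B,[[39,-165-97,122],[39,-165+97,122]]).round())
E
```

```text
40 [710. -32.  40.] [ 698. -114.   40.] [ 658. -175.   40.]
130 [678. -14. 130.] [667. -87. 130.] [ 632. -143.  130.]
180 [660.  -4. 180.] [650. -73. 180.] [ 617. -125.  180.]
[[625. -99. 122.]
 [560.  83. 122.]]
```

Clearance is 30–40 mm, which is fine. Descending.

Scaled: 49 mm / 400 = 0.1225, 47 mm / 400 = 0.1175.

Request:
{"method": "shift_gripper", "body": {"steps": {"segments": [[-0.0025, 0, 0.0375, 0], [-0.0025, 0, 0.075, 0], [-0.0025, 0, 0.1, 0], [-0.0025, 0, 0.1175, 0], [-0.0025, 0, 0.1225, 0], [-0.0025, 0, 0.1225, 0], [-0.0025, 0, 0.1225, 0]]}}}

```text
time_s: 11.27
tcp_pos: [556.3, -22.1, 56.9]
ee_rot: [[-0.943, -0.333, 0.0], [-0.333, 0.943, -0.0], [-0.0, -0.0, -1.0]]
contact_force: [0.0, 0.4, 0.5]
gripper_width: 87.6
grip_force: 0.0
```

```bash
python3 - <<'E'
from h import *
go([0,-165,56],[0,-61,56])
E
```

```text
11.27 tcp [556.3 -22.1  56.9] w 87.6 F [0.  0.4 0.5]
[[  0.3   1.    0.9]
 [  0.9 105.    0.9]]
```

Scaled: 58 mm / 400 = 0.145, 51 mm / 400 = 0.1275.

Request:
{"method": "shift_gripper", "body": {"steps": {"segments": [[0, 0.0125, 0.0025, 0], [0, 0.025, 0.0025, 0], [0, 0.035, 0.0025, 0], [0, 0.045, 0.0025, 0], [0, 0.06, 0.0025, 0], [0, 0.075, 0.0025, 0], [0, 0.0925, 0.0025, 0], [0, 0.11, 0.0025, 0], [0, 0.1275, 0.0025, 0], [0, 0.145, 0.0025, 0]]}}}

```text
time_s: 12.1
tcp_pos: [536.6, 33.0, 55.6]
ee_rot: [[-0.943, -0.333, 0.0], [-0.333, 0.943, 0.0], [-0.0, -0.0, -1.0]]
contact_force: [0.8, -2.1, 1.4]
gripper_width: 87.6
grip_force: 1.2
```

Request:
{"method": "shift_gripper", "body": {"steps": {"segments": [[0, 0.0175, 0, 0], [0, 0.035, 0, 0], [0, 0.05, 0, 0], [0, 0.065, 0, 0], [0, 0.075, 0, 0], [0, 0.0825, 0, 0], [0, 0.0875, 0, 0], [0, 0.09, 0, 0]]}}}

```text
time_s: 12.77
tcp_pos: [524.7, 66.4, 55.5]
ee_rot: [[-0.943, -0.332, -0.0], [-0.332, 0.943, -0.0], [0.0, 0.0, -1.0]]
contact_force: [0.8, -2.3, 2.1]
gripper_width: 87.7
grip_force: 1.0
```

Request:
{"method": "shift_gripper", "body": {"steps": {"segments": [[0, 0.0025, 0, 0], [0, 0.005, 0, 0], [0, 0.0075, 0, 0], [0, 0.01, 0, 0], [0, 0.01, 0, 0]]}}}

```text
time_s: 13.18
tcp_pos: [523.4, 70.0, 55.5]
ee_rot: [[-0.943, -0.332, -0.0], [-0.332, 0.943, 0.0], [0.0, 0.0, -1.0]]
contact_force: [0.5, -0.6, 1.6]
gripper_width: 87.5
grip_force: 0.7
```

```bash
python3 - <<'E'
from h import *
go([0,-61.5,56])
E
```

```text
13.18 tcp [523.4  70.   55.5] w 87.5 F [ 0.5 -0.6  1.6]
[[ 0.5  6.6 -0.5]]
```

Scaled: 4 mm / 400 = 0.01, 3 mm / 400 = 0.0075.

Request:
{"method": "shift_gripper", "body": {"steps": {"segments": [[0, 0.0025, 0, 0], [0, 0.005, 0, 0], [0, 0.0075, 0, 0], [0, 0.01, 0, 0], [0, 0.01, 0, 0]]}}}

```text
time_s: 13.6
tcp_pos: [522.0, 73.9, 55.5]
ee_rot: [[-0.943, -0.332, -0.0], [-0.332, 0.943, 0.0], [0.0, 0.0, -1.0]]
contact_force: [-0.6, -1.6, 0.3]
gripper_width: 87.3
grip_force: 0.5
```

Request:
{"method": "shift_gripper", "body": {"steps": {"segments": [[0, 0.0025, 0, 0], [0, 0.005, 0, 0], [0, 0.0075, 0, 0], [0, 0.01, 0, 0], [0, 0.01, 0, 0]]}}}

```text
time_s: 14.02
tcp_pos: [521.6, 74.8, 55.8]
ee_rot: [[-0.943, -0.333, 0.0], [-0.333, 0.943, -0.004], [0.001, -0.004, -1.0]]
contact_force: [9.9, -20.5, -0.4]
gripper_width: 87.7
grip_force: 11.1
```

The stop is reached (about 23 N). Retreating and verifying from above.

Scaled: -160 mm / 400 = -0.4, -135 mm / 400 = -0.3375.

Request:
{"method": "shift_gripper", "body": {"steps": {"segments": [[0, -0.01, 0, 0], [0, -0.03, 0, 0], [0, -0.0625, 0, 0], [0, -0.1125, -0.0375, 0], [0, -0.1875, -0.1, 0], [0, -0.2625, -0.1625, 0], [0, -0.3375, -0.225, 0], [0, -0.4, -0.275, 0], [0, -0.4, -0.275, 0]]}}}

```text
time_s: 14.77
tcp_pos: [577.4, -76.6, 170.0]
ee_rot: [[-0.944, -0.331, 0.007], [-0.331, 0.944, -0.0], [-0.007, -0.002, -1.0]]
contact_force: [1.2, 1.1, 0.5]
gripper_width: 88.0
grip_force: 0.0
```

```bash
python3 - <<'E'
from h import *
i=optics.get_image("top")
cv2.imwrite("pics/t3.png",cv2.resize(i[180:390,190:450],None,fx=2.8,fy=2.8,interpolation=cv2.INTER_CUBIC))
s=bot.read_state();print(s["time_s"],s["contact_force"].round(1))
B0=[499.108,130.528,.34458]
p=proj(optics.calibration("top"),world(B0,[[43,88.5,63.5],[43,-3.5,63.5],[-43,-3.5,63.5],[-43,88.5,63.5]]))
print(((p-[190,180]+.5)*2.8-.5).round())
E
```

```text
14.8167 [ 0.2 -0.3  0.1]
[[158. 296.]
 [312. 231.]
 [374. 375.]
 [217. 443.]]
```

View pics/t3.png

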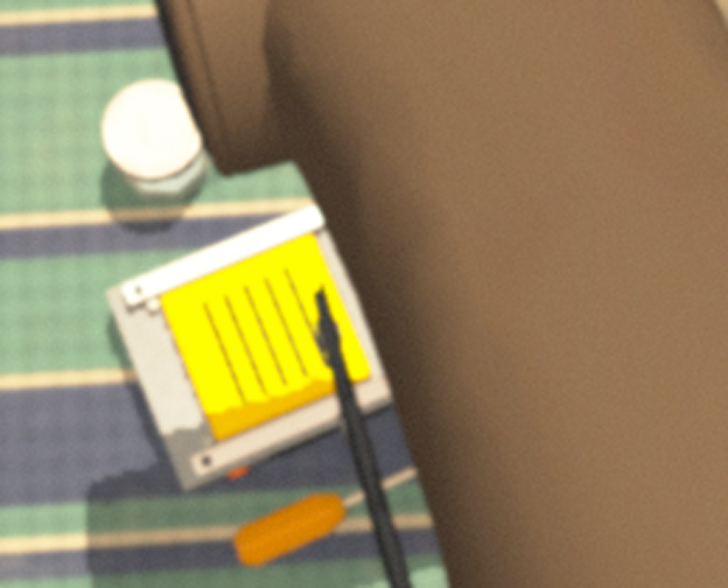

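The cover's corners, at about (160,296), (315,235), (370,380) and (217,440), match the predicted +y stop position. The jar and screwdriver are where they started, and the arm hides the spool. The robot touches nothing, so I'm handing in.

```bash
python3 -c "
from cell import bot, optics
print(bot.job_done())"
```

```text
the job is handed in; nothing more can be done
None
```

I handed the job in at about 15 s: the cover was slid clear, the green key was held fully down for about 1.5 s and let up, and the cover was pushed back to its stop over the green well. The red key, jar, spool and screwdriver were not touched, though the arm hid the spool in the last picture.

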